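# Put the grinding wheels away on their spindles

## Task

Put the grinding wheels away: on the tall spindle stack the large wheel first, then the square aluminium spacer, then the small wheel on top, and put the steel flange on the short spindle with its hub upwards, all lying flat. The wheels chip easily, so lower them all the way down instead of letting them drop, and leave the jar, the screwdriver and the brush where they are.

Things in the scene. Friction and masses are not known exactly. Their poses are not given: they have to be found in the camera images.
- large_wheel: Grey stone grinding wheel with a paper disc on its upper face, lying flat on the bench: 66 mm outside diameter, 20 mm thick, with a 28 mm through bore. Origin at the centre of its underside, z up along its axis. About 0.13 kg.
- small_wheel: Grey stone grinding wheel with a paper disc on its upper face, lying flat on the bench: 50 mm outside diameter, 18 mm thick, 28 mm through bore. Origin at the centre of its underside, z up along its axis. About 0.06 kg.
- spacer: Square bright aluminium spacer block lying flat on the bench: 44 x 44 mm, 15 mm thick, with a round 28 mm through bore in the middle. Origin at the centre of its underside, x and y square to its sides, z up. 0.05 kg.
- flange: Dark steel clamping flange lying on the bench, hub upwards: a round plate of 56 mm diameter and 8 mm thick, with a round hub of 40 mm diameter standing on it up to 24 mm above the underside; a 28 mm bore runs right through. Origin at the centre of its underside, z up along its axis. About 0.19 kg.
- tall_stand: The tall spindle, fixed to the bench: a dark wooden SQUARE foot 90 x 90 mm and 10 mm high, on it a round wooden shoulder of 40 mm diameter whose top is 24 mm above the bench, and from that an upright steel post of 14 mm diameter, tapered over its last 8 mm, whose tip is 86 mm above the bench. What is put on rests on the shoulder. Origin on the post's axis at bench height, z up.
- short_stand: The short spindle, fixed to the bench: a dark wooden ROUND foot of 80 mm diameter and 10 mm high, on it a round wooden shoulder of 40 mm diameter whose top is 24 mm above the bench, and from that an upright steel post of 14 mm diameter, tapered over its last 8 mm, whose tip is 54 mm above the bench. What is put on rests on the shoulder. Origin on the post's axis at bench height, z up.
- jar: Bystander, to be left alone: small closed amber glass jar with a metal lid, 48 mm diameter, 62 mm high, standing upright. Origin at the centre of its underside.
- screwdriver: Bystander, to be left alone: screwdriver with a yellow handle  lying beyond the other things, about crosswise to the robot's view; x runs from the handle to the tip.
- brush: Bystander, to be left alone: brush with a wooden handle lying on the far left of the bench; x runs from the handle to the head.
Mind the look-alikes: they are no part of the job. Leave any green look-alike of the spacer alone.

How it is judged (in metres and radians):
At the end, for the whole second after the job is handed in: Undersides above the bench: large wheel 24 mm, spacer 44 mm, small wheel 59 mm, all on the tall spindle; flange, hub up, 24 mm on the short one. Each within 5 mm in height, 12 mm of the post axis and 0.12 rad of level, and at rest (below 20 mm/s) (z of large_wheel in the frame of tall_stand between 0.019 and 0.029 m and horizontal distance between each of large_wheel, spacer, small_wheel and tall_stand below 0.012 m and angle between each of large_wheel, spacer, small_wheel, flange's own z axis and vertical below 0.12 rad and linear speed of each of large_wheel, spacer, small_wheel, flange below 0.02 m/s and z of spacer in the frame of tall_stand between 0.039 and 0.049 m and z of small_wheel in the frame of tall_stand between 0.054 and 0.064 m and z of flange in the frame of short_stand between 0.019 and 0.029 m and horizontal distance between flange and short_stand below 0.012 m); the robot touches nothing.
It fails at once if a grinding wheel is dropped: it falls free of the fingers at more than 0.8 m/s (a fall of about 33 mm) ((linear speed of large_wheel above 0.8 m/s and contact force between large_wheel and the fingers below 0.02 N) or (linear speed of small_wheel above 0.8 m/s and contact force between small_wheel and the fingers below 0.02 N)).
It fails at once if the jar, the screwdriver or the brush is moved by more than 30 mm, or the jar is tipped (distance of any of jar, screwdriver, brush from where it was at the start of the episode above 0.03 m or angle between jar's own z axis and vertical above 0.5 rad).
It also fails if it takes over 104 s, if anything falls off the work surface, if the arm or the gripper's body presses on something with over 40 N, if the wrist force passes 120 N, or if a joint passes its speed limit or range.

## Robot

A 6-joint arm with a two-finger parallel gripper is mounted at the origin on the work surface. World frame = base frame: x ahead of the robot, y to its left, z up, the work surface at z = 0. Lengths are in m, angles in degrees, forces in N, time in s.
With the tool pointing down it reaches from about 0.35 to 0.875 m from the base axis. Payload 4.2 kg.
Tool frame: the origin (TCP) lies midway between the tips of the shut fingers; the grasp point (between the pads) lies 19 mm behind it (r.pinch_z is the distance from the TCP to the grasp point, in m); z points along the fingers, y is the line along which they close (so a half turn about z gives the same grasp; the last joint's range is limited). The gripper opens to 87 mm and grips with 3 to 60 N. Pads are 19 mm wide; open, the fingers measure 117 mm over their backs; the gripper's body (75 mm by 190 mm) begins 51 mm behind the grasp point.
Start: joints at [-50.271, 22.042, 0.453, 0, -68.411, -14.817], TCP at [0.263, -0.567, 0.223] pointing down, gripper open.
Joint ranges: [-179.83, 179.83], [-69.29, 118.12], [-61.27, 80.66], [-181.25, 117.63], [-171.15, -9.14], [-177.46, 177.46]. Speed limits (degrees/s): [159.86, 159.86, 180, 180, 180, 180].

## Interface

Orientations are given as a 3x3 rotation matrix whose columns are the frame's x, y, z axes.
In Python, from station import r, imaging, models gives the robot as it stands. The module is installed in compiled form; this text tells all that it offers.
- The arm moves only by the tool apply_moves, never from a script. Its argument "moves" is a list of rows, each a list of 2 entries, a list of its own where there are three numbers: the shift along the tool's x, y, z in m, then the turn about the tool's z in degrees. A call has 1 to 5 rows; each row shifts and turns the commanded pose from where the row before left it, along the tool's axes as they then stand; what a row does not reach is not made up. A row lasts 1/12 s, in which the tool goes at most 41.7 mm and 7.16 degrees, less where a joint would pass 70% of its speed; a pose out of reach is approached as far as the arm can. A call is refused whole if a number of a shift passes 0.0417 or a number of a turn 7.16, either way. A call with a gripper value outside its range is refused whole. "hand" is the finger opening in m, from 0 to 0.087, set as the call begins (left out, the last holds). The fingers move at their own pace and stop on an object; the grip force is fixed at half the most. Time passes only in rows, so rows that do not move let the fingers close. It gives the time, the measured TCP pose, the force, the opening and the grip force at its end, in the units of the state.
- r.sense(): the state, without advancing time (a new reading comes with each control period).
- imaging.capture(name): name is "scene" or "side" or "wrist"; returns a dict with "frame" (400x640x3 uint8, blue, green, red), "intrinsics" (3x3 intrinsics, pixels), "eye" and "orientation" of the camera in the world. Camera axes: x right, y down, z forward; pixel columns grow to the right and rows downward; lengths in m; the calibration is good to about 2 mm. A picture is of the moment at which its call begins. There is no depth.
- r.finish_job(): hands the job in; it is judged then, once.
Trained networks look in a picture, given as the dict that the camera call returned (one of the last four; its "shot" number tells which), for a name from the list of things; names that differ only in an ending like _2 or _b are one class to them, and where a whole thing is asked for, a point or a joint stands for the part that bears it (a point fixed in the world has none). Each returns a list of dicts, best first, with "confidence" (0 to 1); they miss things now and then, are a little off and sometimes report something else, mostly with a low value. They report only what shows in the picture. A call takes as long as a camera call. They do not tell look-alikes from the thing itself.
- models.cut_out(picture, target): "region" (400x640 bool, what is visible of it) and "extent" ([left, top, width, height] as shares, 0 to 1, of the picture: columns of its width, rows of its height, round what is visible of it).
- models.place_of(picture, target): "at" ([column, row] as shares, 0 to 1, of the picture: columns of its width, rows of its height: a listed point, or the origin of a listed thing).
The state is a dict: "time_s": time; "joints": joint angles; "joint_velocities": joint speeds; "effort": joint torques, N m; "tcp_pos": TCP position; "ee_rot": TCP orientation; "wrist_force": force on the tool from outside, world axes, zero at the start; "moment": the same for the moment, N m; "gripper_width": opening from 0.0 (shut) to 1.0 (fully open); "gripper_force": force on a finger pad.
Only numpy, scipy, OpenCV 4.12 (cv2) and the standard library are available. Lean on these libraries where they do the work, as an engineer would, in place of code of your own. Each camera call takes 0.05 s, during which the arm holds its last target. There are 200 camera calls.

## Working session

There is one attempt and no reset: what is moved stays moved. The work goes in short steps, Python scripts to look and compute and a tool call to move; the robot and the scene stay as the last step left them, time stands still between calls to the robot, and variables do not carry over. Pictures are saved under pics/ and viewed, at most 15 in all, crops included, and the job is handed in when it is done.

Besides the shell and the picture viewer there is one more tool, called as name(argument=value, ...) on one line, values as JSON. apply_moves: Moves the arm, as the interface text tells. Its arguments: {"type":"object","properties":{"moves":{"type":"array"},"hand":{"type":"number"}},"required":["moves"]}

```bash
mkdir -p pics; python3 - <<'E'
from station import r, imaging, models
import cv2
s=r.sense();print(s['time_s'],s['tcp_pos'],s['ee_rot'])
for n in("scene","side"):
    p=imaging.capture(n);cv2.imwrite(f'pics/{n}0.png',p['frame'])
    print(n,p['intrinsics'],p['eye'],p['orientation'])
    for t in "large_wheel small_wheel spacer flange tall_stand short_stand jar".split():
        print(t,[( [round(d['at'][0]*640,1),round(d['at'][1]*400,1)],round(d['confidence'],2)) for d in models.place_of(p,t)][:4])
E
```

```text
0.0 [ 0.26302046 -0.56627667  0.22145027] [[-9.07011942e-01 -4.21103548e-01 -1.06701566e-03]
 [-4.21104878e-01  9.07009800e-01  1.97572708e-03]
 [ 1.35807974e-04  2.24133356e-03 -9.99997479e-01]]
scene [[368.90701715   0.         320.18889509]
 [  0.         368.90701715 205.18159478]
 [  0.           0.           1.        ]] [ 0.92152191 -0.53021953  0.51039928] [[ 0.8911342   0.25571637 -0.3748186 ]
 [ 0.45371014 -0.51163989  0.72963809]
 [-0.00519174 -0.82026445 -0.57196091]]
large_wheel [([208.1, 234.2], 0.68)]
small_wheel [([344.0, 190.8], 0.51)]
spacer [([337.7, 262.7], 0.8), ([309.6, 235.5], 0.75)]
flange [([270.4, 295.8], 0.92)]
tall_stand [([308.9, 237.9], 0.65), ([296.6, 164.5], 0.59), ([122.6, 321.7], 0.45)]
short_stand [([269.3, 193.6], 0.93)]
jar [([124.5, 319.3], 0.77)]
side [[429.36262072   0.         312.91034188]
 [  0.         429.36262072 201.00271768]
 [  0.           0.           1.        ]] [0.55411596 0.90133464 0.91404659] [[-0.9978833  -0.04471234  0.04722001]
 [-0.06501748  0.70031659 -0.71086525]
 [-0.00128451 -0.71243069 -0.70174131]]
large_wheel [([374.6, 188.4], 0.54), ([313.3, 172.1], 0.54)]
small_wheel [([304.3, 255.6], 0.69)]
spacer [([280.3, 196.3], 0.54), ([314.2, 206.2], 0.51)]
flange [([312.5, 168.0], 0.7), ([367.9, 141.9], 0.66)]
tall_stand [([377.4, 287.8], 0.8)]
short_stand [([369.1, 235.9], 0.81), ([267.6, 318.5], 0.48), ([364.9, 139.7], 0.24)]
jar [([366.3, 142.8], 0.65)]
```

View pics/scene0.png

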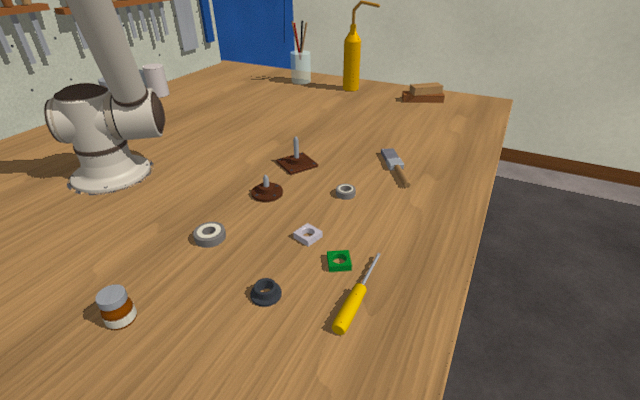

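View pics/side0.png

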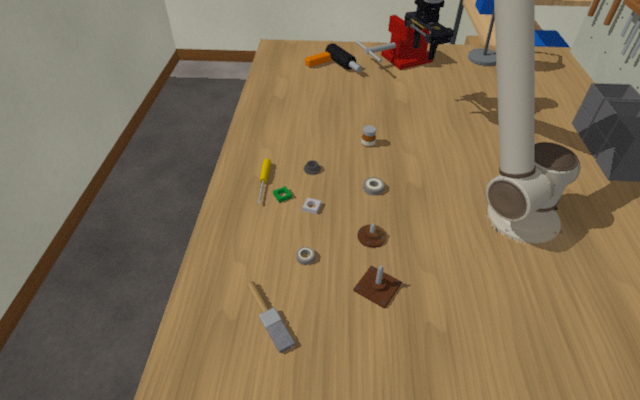

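The scene picture shows the large wheel (208,234), small wheel (345,190), flange (265,291), tall stand on the square foot (297,160), short stand on the round foot (268,190), jar (117,307), yellow screwdriver and brush.

There are two spacer candidates: silver (308,235) and green (339,261). I choose the silver one. The wheels differ clearly in size, with the large wheel nearer the robot. Next I localise everything by fitting silhouettes.

```bash
cat > h.py <<'E'
from station import r, imaging, models
import cv2, numpy as np
from scipy.optimize import minimize
def cyl(d,z0,z1,d2=None):
    a=np.linspace(0,2*np.pi,40,endpoint=False)
    return np.vstack([np.c_[np.cos(a)*d/2,np.sin(a)*d/2,0*a+z0],np.c_[np.cos(a)*(d2 or d)/2,np.sin(a)*(d2 or d)/2,0*a+z1]])
def box(w,z0,z1): return np.array([[x,y,z] for x in(-w/2,w/2) for y in(-w/2,w/2) for z in(z0,z1)])
def post(h): return [cyl(.040,.010,.024),cyl(.014,.024,h-.008),cyl(.014,h-.008,h,.007)]
M=dict(large_wheel=[cyl(.066,0,.02)],small_wheel=[cyl(.05,0,.018)],spacer=[box(.044,0,.015)],
 flange=[cyl(.056,0,.008),cyl(.04,.008,.024)],tall_stand=[box(.09,0,.01)]+post(.086),short_stand=[cyl(.08,0,.01)]+post(.054),jar=[cyl(.048,0,.062)])
def proj(p,P):
    c=(np.asarray(P)-p['eye'])@p['orientation']; k=p['intrinsics']
    return c[:,:2]/c[:,2:]*k[0,0]+k[:2,2]
def ray(p,uv,z):
    k=p['intrinsics'];d=p['orientation']@np.array([(uv[0]-k[0,2])/k[0,0],(uv[1]-k[1,2])/k[0,0],1])
    return p['eye']+d*(z-p['eye'][2])/d[2]
S=4
def render(p,name,x,y,yaw,z=0):
    m=np.zeros((400*S,640*S),np.uint8);c,s=np.cos(yaw),np.sin(yaw);R=np.array([[c,-s,0],[s,c,0],[0,0,1]])
    for P in M[name]:
        q=proj(p,P@R.T+[x,y,z]); h=cv2.convexHull(np.round((q*S+S/2-.5)*16).astype(np.int32))
        cv2.fillConvexPoly(m,h,1,shift=4)
    return m
def fit(views,name,x0,yaws=(0,),z=0):
    "views: list of (picture, mask)"
    big=[(p,cv2.resize(m.astype(np.uint8),None,fx=S,fy=S,interpolation=cv2.INTER_NEAREST)) for p,m in views]
    def cost(v):
        t=0
        for p,b in big:
            a=render(p,name,v[0],v[1],v[2]*10 if len(v)>2 else 0,z); t+=1-(a&b).sum()/max(1,(a|b).sum())
        return t/len(big)
    best=None
    for w in yaws:
        v0=[x0[0],x0[1]]+([w/10] if len(yaws)>1 else [])
        n=len(v0);sim=np.vstack([v0]+[np.array(v0)+.012*np.eye(n)[i] for i in range(n)])
        o=minimize(cost,v0,method='Nelder-Mead',options=dict(initial_simplex=sim,xatol=2e-4,fatol=1e-4,maxiter=90))
        if best is None or o.fun<best.fun: best=o
    return best.x*([1,1,10][:len(best.x)]),best.fun
E
cat > loc.py <<'E'
from h import *
c={n:imaging.capture(n) for n in("scene","side")}
seed=dict(large_wheel=((208,234),(374,186)),small_wheel=((345,190),(306,256)),spacer=((308,235),(312,206)),flange=((265,291),(312,168)),
 tall_stand=((297,160),(378,287)),short_stand=((268,190),(371,236)),jar=((117,307),(369,137)))
for n,sd in seed.items():
    v=[]
    for cam,uv in zip(c,sd):
        best=None
        for d in models.cut_out(c[cam],n):
            g=d['region']; ys,xs=np.nonzero(g)
            if len(xs) and np.hypot(xs.mean()-uv[0],ys.mean()-uv[1])<14: 
                cnt,_=cv2.findContours(g.astype(np.uint8),cv2.RETR_EXTERNAL,cv2.CHAIN_APPROX_NONE)
                best=cv2.drawContours(np.zeros((400,640),np.uint8),cnt,-1,1,-1);break
        if best is not None: v.append((c[cam],best))
    x0=ray(c['side'],sd[1],.01)
    ys=(0,.4,.8,1.2) if n in('spacer','tall_stand') else (0,)
    print(n,len(v),np.round(x0[:2],3),[ (np.round(a,4),round(b,3)) for a,b in ([fit(v,n,x0,ys)] if v else [])+[fit([q],n,x0,ys) for q in v]])
E
python3 loc.py
```

```text
large_wheel 2 [ 0.43  -0.093] [(array([ 0.4321, -0.0935]), np.float64(0.113)), (array([ 0.4315, -0.0937]), np.float64(0.067)), (array([ 0.4335, -0.0905]), np.float64(0.152))]
small_wheel 2 [0.62  0.194] [(array([0.623 , 0.1906]), np.float64(0.122)), (array([0.6208, 0.1891]), np.float64(0.098)), (array([0.6243, 0.1919]), np.float64(0.118))]
spacer 2 [0.616 0.007] [(array([0.6187, 0.0022, 1.3291]), np.float64(0.085)), (array([0.6179, 0.0025, 1.3266]), np.float64(0.051)), (array([ 0.6194,  0.0024, -0.2637]), np.float64(0.103))]
flange 2 [ 0.628 -0.167] [(array([ 0.6284, -0.1731]), np.float64(0.101)), (array([ 0.6278, -0.1735]), np.float64(0.063)), (array([ 0.6304, -0.1708]), np.float64(0.104))]
tall_stand 2 [0.433 0.28 ] [(array([0.4348, 0.2737, 1.0345]), np.float64(0.146)), (array([0.4313, 0.2753, 0.9967]), np.float64(0.174)), (array([0.4358, 0.2739, 1.0491]), np.float64(0.107))]
short_stand 2 [0.445 0.113] [(array([0.4439, 0.1072]), np.float64(0.082)), (array([0.4428, 0.1066]), np.float64(0.064)), (array([0.4454, 0.1094]), np.float64(0.074))]
jar 2 [ 0.438 -0.349] [(array([ 0.4436, -0.327 ]), np.float64(0.155)), (array([ 0.4391, -0.3266]), np.float64(0.13)), (array([ 0.4443, -0.3208]), np.float64(0.156))]
```

apply_moves(moves=[[[0,0,0],6.22],[[0,0,0],6.22],[[0,0,0],6.22],[[0,0,0],6.22],[[0,0,0],0]], hand=0.087)

```text
time_s: 2.02
tcp_pos: [0.2633, -0.5668, 0.2225]
ee_rot: [[-1.0, 0.001, -0.0], [0.001, 1.0, 0.0], [0.0, 0.0, -1.0]]
wrist_force: [-0.5, -0.8, -0.0]
gripper_width: 1.0
gripper_force: 0.0
```

apply_moves(moves=[[[-0.012,0.034,0],0],[[-0.012,0.034,0],0],[[-0.012,0.034,0],0],[[-0.012,0.034,0],0],[[-0.012,0.034,0],0]])

```text
time_s: 2.43
tcp_pos: [0.3234, -0.3954, 0.2226]
ee_rot: [[-1.0, -0.003, 0.0], [-0.003, 1.0, -0.0], [-0.0, -0.0, -1.0]]
wrist_force: [0.7, -0.2, 0.5]
gripper_width: 1.001
gripper_force: 0.0
```

apply_moves(moves=[[[-0.012,0.034,0],0],[[-0.012,0.034,0],0],[[-0.012,0.034,0],0],[[-0.012,0.034,0],0],[[-0.012,0.034,0],0]])

```text
time_s: 2.85
tcp_pos: [0.3834, -0.2251, 0.2229]
ee_rot: [[-1.0, -0.004, 0.001], [-0.004, 1.0, -0.0], [-0.001, -0.0, -1.0]]
wrist_force: [0.7, -0.3, 0.4]
gripper_width: 1.004
gripper_force: 0.0
```

apply_moves(moves=[[[-0.012,0.033,0],0],[[-0.012,0.033,0],0],[[-0.012,0.033,0.01],0],[[-0.012,0.033,0.01],0],[[0,0,0],0]])

```text
time_s: 3.27
tcp_pos: [0.4319, -0.0907, 0.2014]
ee_rot: [[-1.0, -0.009, -0.001], [-0.009, 1.0, 0.001], [0.001, 0.001, -1.0]]
wrist_force: [-0.6, -0.6, -0.6]
gripper_width: 1.003
gripper_force: 0.0
```

```bash
cat > w.py <<'E'
import sys
from h import *
# python3 w.py name pic  : wrist view fit
s=r.sense();print(s['time_s'],np.round(s['tcp_pos'],4),np.round(s['ee_rot'],3).tolist(),s['gripper_width'],np.round(s['wrist_force'],1))
p=imaging.capture('wrist')
for n in sys.argv[2:]:
    for d in models.cut_out(p,n)[:3]:
        g=d['region'].astype(np.uint8);ys,xs=np.nonzero(g)
        if len(xs)==0: continue
        cnt,_=cv2.findContours(g,cv2.RETR_EXTERNAL,cv2.CHAIN_APPROX_NONE);g=cv2.drawContours(g*0,cnt,-1,1,-1)
        x0=ray(p,(xs.mean(),ys.mean()),.01)
        a,b=fit([(p,g)],n,x0,(0,.4,.8,1.2) if n in('spacer','tall_stand') else (0,))
        print(n,round(d['confidence'],2),xs.mean().round(),ys.mean().round(),len(xs),np.round(a,4),round(b,3))
        cv2.drawContours(p['frame'],cnt,-1,(0,0,255),1)
cv2.imwrite('pics/'+sys.argv[1]+'.png',p['frame'])
E
python3 w.py w1 large_wheel
```

```text
3.2667 [ 0.4319 -0.0907  0.2014] [[-1.0, -0.009, -0.001], [-0.009, 1.0, 0.001], [0.001, 0.001, -1.0]] 1.0028920979780138 [-0.6 -0.6 -0.6]
large_wheel 0.98 314.0 176.0 1922 [ 0.4322 -0.0963] 0.038
```

View pics/w1.png

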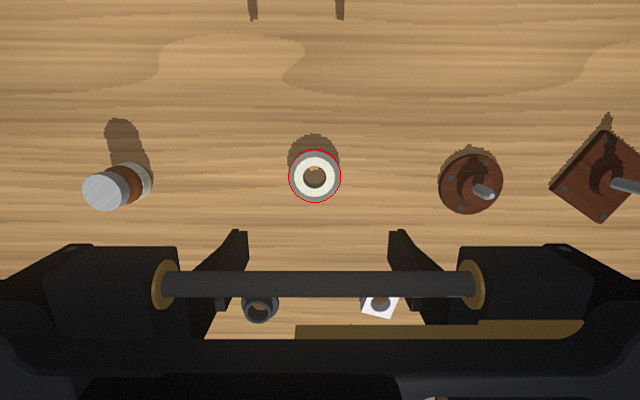

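The wrist view shows the large wheel, grey with a paper disc, at (314,176), with the jar at left, the short stand at (470,180) and the tall stand at right. Now I descend.

apply_moves(moves=[[[0,-0.0025,0.034],0.5],[[0,-0.0025,0.034],0],[[0,0,0.034],0],[[0,0,0.034],0],[[0,0,0.03],0]])

```text
time_s: 3.78
tcp_pos: [0.4306, -0.101, 0.0355]
ee_rot: [[-1.0, 0.009, 0.001], [0.009, 1.0, -0.0], [-0.001, -0.0, -1.0]]
wrist_force: [0.8, -0.2, 0.3]
gripper_width: 0.999
gripper_force: 0.0
```

apply_moves(moves=[[[0,0,0.014],0],[[0,0,0.01],0],[[0,0,0.006],0],[[0,0,0],0],[[0,0,0],0]])

```text
time_s: 4.2
tcp_pos: [0.4313, -0.1004, 0.007]
ee_rot: [[-1.0, 0.008, 0.001], [0.008, 1.0, -0.0], [-0.001, -0.0, -1.0]]
wrist_force: [0.7, 0.2, 0.1]
gripper_width: 0.997
gripper_force: 0.0
```

apply_moves(moves=[[[0,0,0],0],[[0,0,0],0],[[0,0,0],0],[[0,0,0],0],[[0,0,0],0]], hand=0.05)

```text
time_s: 4.62
tcp_pos: [0.4316, -0.0995, 0.0071]
ee_rot: [[-1.0, 0.008, 0.002], [0.008, 1.0, 0.0], [-0.002, 0.0, -1.0]]
wrist_force: [0.0, 1.0, 2.7]
gripper_width: 0.739
gripper_force: 30.0
```

apply_moves(moves=[[[0,0,0],0],[[0,0,0],0],[[0,0,0],0],[[0,0,0],0],[[0,0,0],0]])

```text
time_s: 5.03
tcp_pos: [0.4316, -0.0995, 0.0071]
ee_rot: [[-1.0, 0.008, 0.001], [0.008, 1.0, 0.0], [-0.001, 0.0, -1.0]]
wrist_force: [-1.0, 1.4, 5.5]
gripper_width: 0.732
gripper_force: 30.0
```

apply_moves(moves=[[[0,0,-0.003],0],[[0,0,-0.006],0],[[0,0,-0.006],0],[[0,0,0],0],[[0,0,0],0]])

```text
time_s: 5.45
tcp_pos: [0.4312, -0.0997, 0.022]
ee_rot: [[-1.0, 0.008, 0.001], [0.008, 1.0, 0.0], [-0.001, 0.0, -1.0]]
wrist_force: [0.1, -0.0, -0.8]
gripper_width: 0.735
gripper_force: 30.0
```

```bash
python3 - <<'E'
from h import *
p=imaging.capture('wrist');a=p['frame'][100:400,160:560]
q=imaging.capture('scene');b=q['frame'][170:320,100:300]
cv2.imwrite('pics/g1.png',np.hstack([a,cv2.resize(b,(400,300),interpolation=cv2.INTER_CUBIC)]))
s=r.sense();print(s['gripper_width'],s['wrist_force'],s['tcp_pos'])
E
```

```text
0.7328024176739286 [-0.08817182 -0.20022139 -1.29402267] [ 0.43076389 -0.09978032  0.02150744]
```

View pics/g1.png

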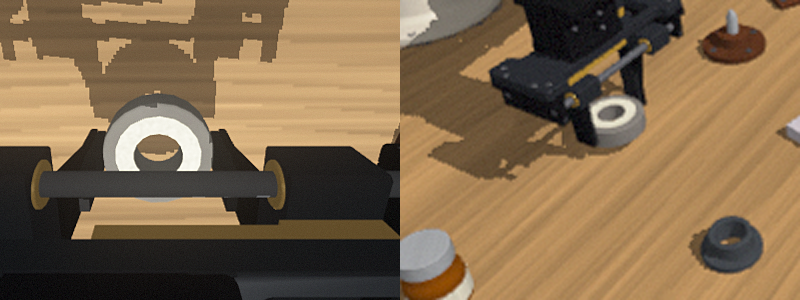

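```bash
cat > held.py <<'E'
import sys
from h import *
n=sys.argv[1]; z=float(sys.argv[2])
p=imaging.capture('wrist');s=r.sense();print(s['tcp_pos'],'eye',p['eye'],p['orientation'].round(2).tolist())
# ellipse of the paper disc (bright) gives the centre of the top face
from h import models
for cam in('wrist','scene'):
    q=p if cam=='wrist' else imaging.capture(cam)
    for d in models.cut_out(q,n)[:2]:
        g=d['region']; ys,xs=np.nonzero(g)
        if not len(xs): continue
        x0=ray(q,(xs.mean(),ys.mean()),z+.01)
        hsv=cv2.cvtColor(q['frame'],cv2.COLOR_BGR2HSV)
        pap=(g&(hsv[...,2]>190)&(hsv[...,1]<60)).astype(np.uint8);py,px=np.nonzero(pap)
        print(cam,d['confidence'],len(xs),'bbox',xs.min(),xs.max(),ys.min(),ys.max(),'paper',len(px),(px.min(),px.max(),py.min(),py.max()) if len(px) else '')
        for zz in (z-.006,z,z+.006): print(zz,[np.round(k,4) for k in fit([(q,g)],n,x0,z=zz)])
E
python3 held.py large_wheel 0.0145
```

```text
[ 0.43077081 -0.09976586  0.02141896] eye [ 0.34817323 -0.10023137  0.18419605] [[0.01, 0.95, 0.3], [1.0, -0.01, -0.0], [-0.0, 0.3, -0.95]]
wrist 0.81 6510 bbox 263 372 194 302 paper 2438 (np.int64(275), np.int64(370), np.int64(216), np.int64(298))
0.0085 [array([ 0.433 , -0.1014]), np.float64(0.3358)]
0.0145 [array([ 0.4311, -0.1012]), np.float64(0.3448)]
0.0205 [array([ 0.4298, -0.1011]), np.float64(0.3895)]
scene 0.7 576 bbox 195 222 218 243 paper 159 (np.int64(196), np.int64(217), np.int64(219), np.int64(233))
0.0085 [array([ 0.4246, -0.0928]), np.float64(0.2082)]
0.0145 [array([ 0.431 , -0.0978]), np.float64(0.2241)]
0.0205 [array([ 0.4379, -0.1021]), np.float64(0.2424)]
```

```bash
python3 - <<'E'
from h import *
p=imaging.capture('wrist')
f=p['frame'].copy()
for z,c in((.0145,(0,0,255)),(.0345,(0,255,0))):
    a=np.linspace(0,6.283,60)
    q=proj(p,np.c_[.4315+.033*np.cos(a),-.0998+.033*np.sin(a),0*a+z]).round().astype(np.int32)
    print(z,q.min(0),q.max(0)); cv2.polylines(f,[q],True,c,1)
cv2.imwrite('pics/g2.png',cv2.resize(f[170:320,200:440],None,fx=3,fy=3,interpolation=cv2.INTER_CUBIC))
E
```

```text
0.0145 [269 192] [371 285]
0.0345 [263 203] [377 304]
```

View pics/g2.png

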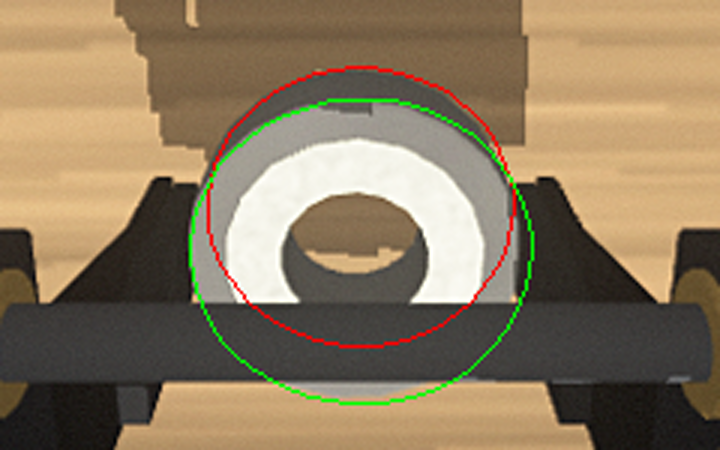

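The held wheel sits flat in the fingers: the outlines agree to about 2 mm. Now I carry it over to the tall spindle.

apply_moves(moves=[[[0,0,-0.02],0],[[0,0.01,-0.035],0],[[0,0.02,-0.035],0],[[0,0.03,-0.01],0],[[0,0.03,0],0]])

```text
time_s: 6.22
tcp_pos: [0.4339, -0.0085, 0.1249]
ee_rot: [[-1.0, 0.009, 0.008], [0.009, 1.0, 0.002], [-0.008, 0.002, -1.0]]
wrist_force: [0.9, 0.2, -1.9]
gripper_width: 0.733
gripper_force: 30.0
```

apply_moves(moves=[[[0,0.03,0],0],[[0,0.03,0],0],[[0,0.03,0],0],[[0,0.02,0],0],[[0,0,0],0]])

```text
time_s: 6.63
tcp_pos: [0.4333, 0.1034, 0.1217]
ee_rot: [[-1.0, 0.004, 0.001], [0.004, 1.0, 0.001], [-0.001, 0.001, -1.0]]
wrist_force: [0.8, 0.3, -0.9]
gripper_width: 0.732
gripper_force: 30.0
```

```bash
python3 w.py w2 tall_stand short_stand
```

```text
6.6333 [0.4333 0.1034 0.1217] [[-1.0, 0.004, 0.001], [0.004, 1.0, 0.001], [-0.001, 0.001, -1.0]] 0.7322133880261218 [ 0.8  0.3 -0.9]
tall_stand 0.7 488.0 191.0 8493 [0.435  0.271  1.0222] 0.034
short_stand 0.77 321.0 185.0 2204 [0.4438 0.104 ] 0.546
```

View pics/w2.png

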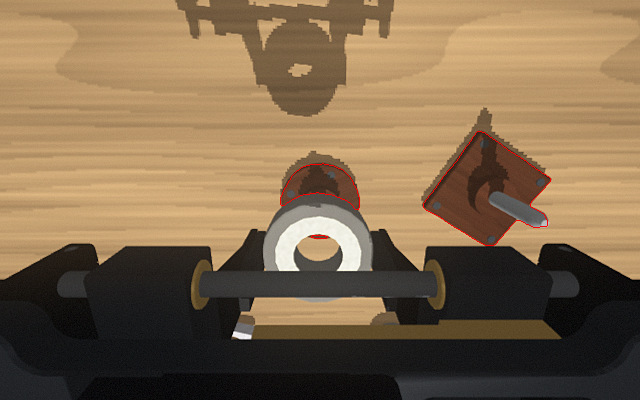

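The held wheel is at (318,240) and the tall stand at (488,190), fitted at (0.435, 0.271). I move over its post and check before lowering.

apply_moves(moves=[[[0,0.036,0],0],[[0,0.036,0],0],[[0,0.036,0],0],[[-0.001,0.036,0],0],[[-0.001,0.024,0],0]])

```text
time_s: 7.2
tcp_pos: [0.4365, 0.2699, 0.1216]
ee_rot: [[-1.0, 0.008, 0.001], [0.008, 1.0, 0.0], [-0.001, 0.001, -1.0]]
wrist_force: [1.2, 0.4, -0.8]
gripper_width: 0.737
gripper_force: 30.0
```

apply_moves(moves=[[[0,0.001,0],0],[[0,0,0],0],[[0,0,0],0]])

```text
time_s: 7.45
tcp_pos: [0.4356, 0.2677, 0.121]
ee_rot: [[-1.0, 0.01, -0.002], [0.01, 1.0, -0.001], [0.002, -0.001, -1.0]]
wrist_force: [-0.9, -0.6, -1.7]
gripper_width: 0.734
gripper_force: 30.0
```

```bash
cat > ov.py <<'E'
import sys
from h import *
# predicted stand post + crops from wrist and scene
X=[.435,.2713] if sys.argv[2]=='t' else [.4437,.107]; H=.086 if sys.argv[2]=='t' else .054
s=r.sense();print(s['time_s'],np.round(s['tcp_pos'],4),s['gripper_width'],s['wrist_force'].round(1))
out=[]
for cam in('wrist','scene'):
    p=imaging.capture(cam);f=p['frame']
    q=proj(p,[[*X,.024],[*X,H]]);t=s['tcp_pos'];c=proj(p,[t]).round().astype(int)[0]
    x,y=np.clip(c-[100,75],0,[440,250]) if cam=='wrist' else np.clip(c-[50,38],0,[540,325])
    w=(200,150) if cam=='wrist' else (100,75)
    out.append(cv2.resize(f[y:y+w[1],x:x+w[0]],(400,300),interpolation=cv2.INTER_CUBIC))
cv2.imwrite('pics/'+sys.argv[1]+'.png',np.hstack(out))
E
python3 ov.py o1 t
```

```text
7.45 [0.4356 0.2677 0.121 ] 0.7336636194647213 [-0.9 -0.6 -1.7]
```

View pics/o1.png

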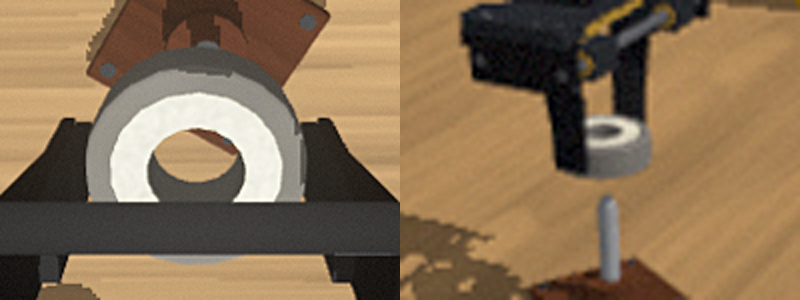

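The post shows about 3 mm to +y of the bore centre. I shift by 4 mm and lower.

apply_moves(moves=[[[0,0.004,0],-0.5],[[0,0,0.01],0],[[0,0,0.015],0],[[0,0,0.015],0],[[0,0,0.01],0]])

```text
time_s: 7.97
tcp_pos: [0.4354, 0.2722, 0.0698]
ee_rot: [[-1.0, 0.0, -0.002], [0.0, 1.0, -0.001], [0.002, -0.001, -1.0]]
wrist_force: [-0.4, -0.0, -2.0]
gripper_width: 0.738
gripper_force: 30.0
```

apply_moves(moves=[[[0,0,0.012],0],[[0,0,0.01],0],[[0,0,0.006],0],[[0,0,0.004],0],[[0,0,0],0]])

```text
time_s: 8.38
tcp_pos: [0.4358, 0.2729, 0.0387]
ee_rot: [[-1.0, -0.0, -0.001], [-0.0, 1.0, -0.001], [0.001, -0.001, -1.0]]
wrist_force: [-0.3, 0.4, -1.6]
gripper_width: 0.739
gripper_force: 30.0
```

apply_moves(moves=[[[0,0,0.003],0],[[0,0,0.003],0],[[0,0,0],0],[[0,0,0],0]])

```text
time_s: 8.72
tcp_pos: [0.4361, 0.2733, 0.0337]
ee_rot: [[-1.0, -0.001, 0.0], [-0.001, 1.0, 0.0], [-0.0, 0.0, -1.0]]
wrist_force: [-0.3, 0.5, -1.7]
gripper_width: 0.738
gripper_force: 30.0
```

apply_moves(moves=[[[0,0,0.0015],0],[[0,0,0.001],0],[[0,0,0],0],[[0,0,0],0]])

```text
time_s: 9.05
tcp_pos: [0.4361, 0.2734, 0.0312]
ee_rot: [[-1.0, -0.001, 0.0], [-0.001, 1.0, 0.0], [-0.0, 0.0, -1.0]]
wrist_force: [-0.3, -0.1, -0.2]
gripper_width: 0.734
gripper_force: 30.0
```

apply_moves(moves=[[[0,0,0.001],0],[[0,0,0.001],0],[[0,0,0],0],[[0,0,0],0]])

```text
time_s: 9.38
tcp_pos: [0.4362, 0.2734, 0.0311]
ee_rot: [[-1.0, -0.001, 0.001], [-0.001, 1.0, 0.0], [-0.001, 0.0, -1.0]]
wrist_force: [-4.7, -1.1, 12.5]
gripper_width: 0.734
gripper_force: 30.0
```

apply_moves(moves=[[[0,0,0],0],[[0,0,0],0],[[0,0,0],0],[[0,0,0],0],[[0,0,0],0]], hand=0.087)

```text
time_s: 9.8
tcp_pos: [0.436, 0.2732, 0.0288]
ee_rot: [[-1.0, -0.001, -0.0], [-0.001, 1.0, -0.0], [0.0, -0.0, -1.0]]
wrist_force: [-1.0, 0.6, -0.1]
gripper_width: 0.976
gripper_force: 0.0
```

apply_moves(moves=[[[0,0,-0.01],0],[[0,0,-0.03],0],[[0,0,-0.036],0],[[0,0,-0.036],0],[[0,0,-0.03],0]])

```text
time_s: 10.22
tcp_pos: [0.4364, 0.2734, 0.1743]
ee_rot: [[-1.0, -0.001, 0.002], [-0.001, 1.0, 0.001], [-0.002, 0.001, -1.0]]
wrist_force: [0.5, 0.3, 0.0]
gripper_width: 0.997
gripper_force: 0.0
```

apply_moves(moves=[[[-0.02,-0.03,0],7],[[-0.02,-0.03,0],0],[[-0.02,-0.03,0],0],[[-0.02,-0.03,0],0],[[-0.02,-0.03,0],0]])

```text
time_s: 10.63
tcp_pos: [0.5214, 0.1129, 0.172]
ee_rot: [[-0.993, 0.121, 0.001], [0.121, 0.993, 0.0], [-0.001, 0.0, -1.0]]
wrist_force: [1.0, 0.7, 0.2]
gripper_width: 1.003
gripper_force: 0.0
```

```bash
python3 w.py w3 large_wheel spacer
```

```text
10.6333 [0.5214 0.1129 0.172 ] [[-0.993, 0.121, 0.001], [0.121, 0.993, 0.0], [-0.001, 0.0, -1.0]] 1.0029395473046923 [1.  0.7 0.2]
large_wheel 0.97 470.0 82.0 3610 [0.4348 0.2845] 0.101
large_wheel 0.35 447.0 81.0 4277 [0.418  0.2595] 0.666
spacer 0.79 254.0 258.0 235 [ 0.6269  0.0258 -0.3896] 0.818
spacer 0.78 226.0 326.0 836 [ 0.713  -0.0392  0.9623] 0.212
```

View pics/w3.png

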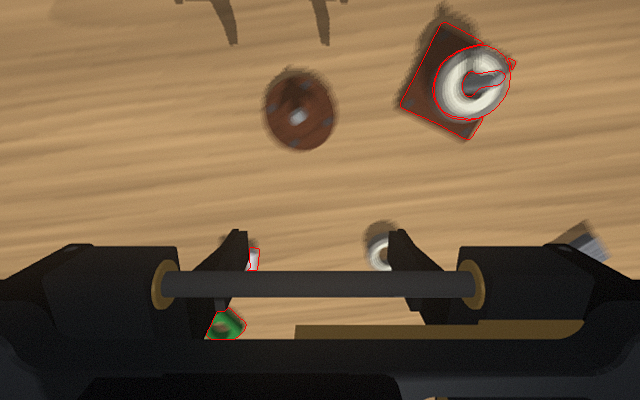

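The large wheel lies flat on the tall spindle at (470,82). The silver spacer is partly visible at (254,258) and the green look-alike at (228,325). Now on to the spacer.

apply_moves(moves=[[[0,0,0],6.9],[[-0.03,-0.021,-0.007],0],[[-0.03,-0.021,-0.007],0],[[-0.03,-0.021,-0.007],0],[[-0.03,-0.021,-0.007],0]])

```text
time_s: 11.2
tcp_pos: [0.6179, 0.0042, 0.2001]
ee_rot: [[-0.971, 0.237, 0.0], [0.237, 0.971, 0.0], [-0.0, 0.0, -1.0]]
wrist_force: [1.5, 0.8, 0.6]
gripper_width: 1.003
gripper_force: 0.0
```

apply_moves(moves=[[[0,0,0],0],[[0,0,0],0],[[0,0,0],0]])

```text
time_s: 11.45
tcp_pos: [0.6165, 0.0049, 0.1988]
ee_rot: [[-0.971, 0.239, -0.001], [0.239, 0.971, 0.0], [0.001, 0.0, -1.0]]
wrist_force: [-0.3, 0.5, -0.3]
gripper_width: 0.999
gripper_force: 0.0
```

```bash
python3 w.py w4 spacer small_wheel
```

```text
11.45 [0.6165 0.0049 0.1988] [[-0.971, 0.239, -0.001], [0.239, 0.971, 0.0], [0.001, 0.0, -1.0]] 0.9992420138493137 [-0.3  0.5 -0.3]
spacer 0.65 315.0 178.0 1031 [ 6.186e-01 -3.000e-04  1.293e+00] 0.04
spacer 0.58 301.0 250.0 913 [ 0.7121 -0.0445  0.5686] 0.06
small_wheel 0.7 469.0 145.0 1315 [0.6237 0.1893] 0.073
```

View pics/w4.png

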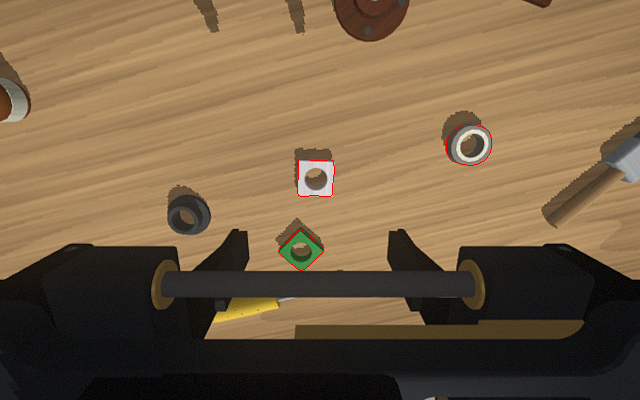

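The silver spacer at (315,178) is fitted at (0.6186, 0.000). The green one at (300,250) stays where it is. I descend and grip.

apply_moves(moves=[[[-0.003,-0.004,0.034],1],[[0,0,0.034],0],[[0,0,0.034],0],[[0,0,0.034],0],[[0,0,0.03],0]])

```text
time_s: 12.02
tcp_pos: [0.618, 0.0006, 0.0315]
ee_rot: [[-0.967, 0.255, -0.001], [0.255, 0.967, -0.0], [0.001, -0.0, -1.0]]
wrist_force: [0.7, -0.0, 0.2]
gripper_width: 0.999
gripper_force: 0.0
```

apply_moves(moves=[[[0,0,0.014],0],[[0,0,0.01],0],[[0,0,0.005],0],[[0,0,0],0],[[0,0,0],0]])

```text
time_s: 12.43
tcp_pos: [0.62, 0.0001, 0.0052]
ee_rot: [[-0.967, 0.256, 0.002], [0.256, 0.967, 0.0], [-0.002, 0.001, -1.0]]
wrist_force: [0.4, -0.7, -1.4]
gripper_width: 0.998
gripper_force: 0.0
```

apply_moves(moves=[[[0,0,0],0],[[0,0,0],0],[[0,0,0],0],[[0,0,0],0],[[0,0,0],0]], hand=0.03)

```text
time_s: 12.85
tcp_pos: [0.6194, -0.0005, 0.0045]
ee_rot: [[-0.966, 0.257, 0.001], [0.257, 0.966, 0.0], [-0.001, 0.0, -1.0]]
wrist_force: [-0.1, -0.4, -0.2]
gripper_width: 0.708
gripper_force: 0.0
```

apply_moves(moves=[[[0,0,0],0],[[0,0,0],0],[[0,0,0],0],[[0,0,0],0],[[0,0,0],0]])

```text
time_s: 13.27
tcp_pos: [0.6193, -0.0005, 0.0041]
ee_rot: [[-0.967, 0.257, 0.0], [0.257, 0.967, -0.0], [-0.0, -0.0, -1.0]]
wrist_force: [-0.2, 1.3, 1.0]
gripper_width: 0.5
gripper_force: 30.0
```

apply_moves(moves=[[[0,0,-0.01],0],[[0,0,-0.03],0],[[0,0,-0.036],0],[[0.01,0.01,-0.036],0],[[0.02,0.018,-0.006],0]])

```text
time_s: 13.68
tcp_pos: [0.6024, 0.0337, 0.1296]
ee_rot: [[-0.966, 0.258, 0.014], [0.258, 0.966, 0.001], [-0.013, 0.005, -1.0]]
wrist_force: [1.7, 1.2, 0.4]
gripper_width: 0.502
gripper_force: 30.0
```

apply_moves(moves=[[[0.024,0.021,0],0],[[0.024,0.021,0],0],[[0.024,0.021,0],0],[[0.024,0.021,0],0],[[0.024,0.021,0],0]])

```text
time_s: 14.1
tcp_pos: [0.5074, 0.1676, 0.1229]
ee_rot: [[-0.966, 0.257, 0.001], [0.257, 0.966, 0.0], [-0.001, 0.001, -1.0]]
wrist_force: [0.4, 0.0, 0.4]
gripper_width: 0.503
gripper_force: 30.0
```

apply_moves(moves=[[[0.024,0.021,0],0],[[0.024,0.021,0],0],[[0.024,0.021,0],0],[[0.02,0.018,0],0],[[0.006,0.003,0],0]])

```text
time_s: 14.52
tcp_pos: [0.4339, 0.2757, 0.123]
ee_rot: [[-0.967, 0.253, 0.001], [0.253, 0.967, 0.002], [-0.001, 0.002, -1.0]]
wrist_force: [0.4, 0.6, -0.4]
gripper_width: 0.502
gripper_force: 30.0
```

apply_moves(moves=[[[0,0,0],0],[[0,0,0],0],[[0,0,0],0]])

```text
time_s: 14.77
tcp_pos: [0.4356, 0.2721, 0.1222]
ee_rot: [[-0.966, 0.258, 0.0], [0.258, 0.966, -0.0], [-0.0, -0.0, -1.0]]
wrist_force: [0.0, -0.8, -0.5]
gripper_width: 0.506
gripper_force: 30.0
```

```bash
python3 ov.py o2 t
```

```text
14.7667 [0.4356 0.2721 0.1222] 0.5064105884017527 [ 0.  -0.8 -0.5]
```

View pics/o2.png

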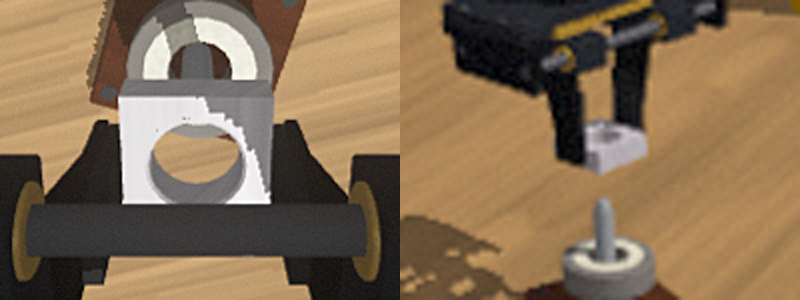

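The spacer is level above the post, and the post column matches the bore. I lower to TCP z of about 0.048.

apply_moves(moves=[[[0,0,0.012],0],[[0,0,0.018],0],[[0,0,0.018],0],[[0,0,0.012],0],[[0,0,0.006],0]])

```text
time_s: 15.28
tcp_pos: [0.435, 0.2712, 0.0543]
ee_rot: [[-0.966, 0.259, -0.002], [0.259, 0.966, -0.002], [0.002, -0.003, -1.0]]
wrist_force: [0.6, 0.3, -0.7]
gripper_width: 0.502
gripper_force: 30.0
```

apply_moves(moves=[[[0,0,0.004],0],[[0,0,0.002],0],[[0,0,0.001],0],[[0,0,0],0],[[0,0,0],0]])

```text
time_s: 15.7
tcp_pos: [0.4356, 0.2732, 0.0497]
ee_rot: [[-0.967, 0.257, 0.001], [0.257, 0.967, 0.001], [-0.001, 0.001, -1.0]]
wrist_force: [0.7, -0.0, -0.7]
gripper_width: 0.501
gripper_force: 30.0
```

apply_moves(moves=[[[0,0,0.001],0],[[0,0,0.001],0],[[0,0,0],0],[[0,0,0],0]])

```text
time_s: 16.03
tcp_pos: [0.4355, 0.2733, 0.048]
ee_rot: [[-0.967, 0.256, 0.001], [0.256, 0.967, 0.001], [-0.001, 0.001, -1.0]]
wrist_force: [-2.5, -0.6, 6.4]
gripper_width: 0.502
gripper_force: 30.0
```

apply_moves(moves=[[[0,0,0],0],[[0,0,0],0],[[0,0,0],0],[[0,0,0],0],[[0,0,0],0]], hand=0.087)

```text
time_s: 16.45
tcp_pos: [0.4351, 0.2728, 0.0468]
ee_rot: [[-0.967, 0.257, -0.0], [0.257, 0.967, -0.0], [0.0, -0.0, -1.0]]
wrist_force: [0.2, -0.5, 0.2]
gripper_width: 0.791
gripper_force: 0.0
```

apply_moves(moves=[[[0,0,0],0],[[0,0,-0.02],0],[[0,0,-0.03],0],[[0,0,-0.036],0],[[0,0,-0.036],0]])

```text
time_s: 16.87
tcp_pos: [0.4347, 0.2724, 0.1699]
ee_rot: [[-0.967, 0.257, -0.001], [0.257, 0.967, -0.002], [0.001, -0.002, -1.0]]
wrist_force: [1.0, 0.6, 0.0]
gripper_width: 0.998
gripper_force: 0.0
```

apply_moves(moves=[[[-0.034,-0.005,-0.006],0],[[-0.034,-0.005,-0.006],0],[[-0.034,-0.005,-0.006],0],[[-0.034,-0.005,-0.006],0],[[-0.034,-0.005,-0.006],0]])

```text
time_s: 17.28
tcp_pos: [0.5943, 0.2043, 0.1993]
ee_rot: [[-0.967, 0.256, -0.0], [0.256, 0.967, 0.0], [0.0, 0.0, -1.0]]
wrist_force: [-0.6, 1.7, -0.2]
gripper_width: 0.998
gripper_force: 0.0
```

apply_moves(moves=[[[-0.034,-0.006,0],0],[[0,0,0],0],[[0,0,0],0],[[0,0,0],0]])

```text
time_s: 17.62
tcp_pos: [0.6238, 0.1903, 0.1982]
ee_rot: [[-0.966, 0.257, -0.002], [0.257, 0.966, -0.001], [0.002, -0.001, -1.0]]
wrist_force: [-0.9, -0.3, 0.8]
gripper_width: 0.995
gripper_force: 0.0
```

```bash
python3 w.py w5 small_wheel
```

```text
17.6167 [0.6238 0.1903 0.1982] [[-0.966, 0.257, -0.002], [0.257, 0.966, -0.001], [0.002, -0.001, -1.0]] 0.9952319188514996 [-0.9 -0.3  0.8]
small_wheel 0.62 318.0 175.0 1022 [0.623  0.1891] 0.048
```

View pics/w5.png

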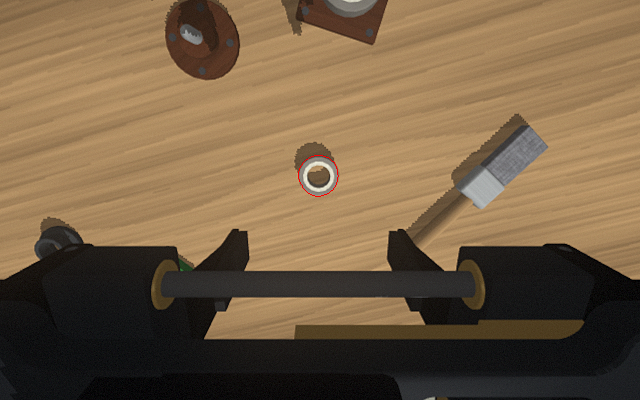

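The small wheel is at (318,175), right under the tool. The brush at (480,175) is clear of the fingers. I descend and grip.

apply_moves(moves=[[[0,-0.001,0.034],0],[[0,0,0.034],0],[[0,0,0.034],0],[[0,0,0.034],0],[[0,0,0.03],0]])

```text
time_s: 18.13
tcp_pos: [0.6226, 0.1903, 0.0318]
ee_rot: [[-0.967, 0.255, -0.001], [0.255, 0.967, 0.0], [0.001, -0.0, -1.0]]
wrist_force: [0.2, 0.4, -0.5]
gripper_width: 1.003
gripper_force: 0.0
```

apply_moves(moves=[[[0,0,0.014],0],[[0,0,0.008],0],[[0,0,0.004],0],[[0,0,0],0],[[0,0,0],0]])

```text
time_s: 18.55
tcp_pos: [0.6249, 0.1904, 0.0086]
ee_rot: [[-0.967, 0.256, 0.002], [0.256, 0.967, 0.001], [-0.002, 0.002, -1.0]]
wrist_force: [-0.7, -0.2, 0.2]
gripper_width: 0.998
gripper_force: 0.0
```

apply_moves(moves=[[[0,0,0],0],[[0,0,0],0],[[0,0,0],0],[[0,0,0],0],[[0,0,0],0]], hand=0.035)

```text
time_s: 18.97
tcp_pos: [0.6243, 0.1896, 0.0074]
ee_rot: [[-0.966, 0.257, 0.001], [0.257, 0.966, 0.0], [-0.0, 0.0, -1.0]]
wrist_force: [0.0, 0.5, 0.1]
gripper_width: 0.706
gripper_force: 0.0
```

apply_moves(moves=[[[0,0,0],0],[[0,0,0],0],[[0,0,0],0],[[0,0,0],0],[[0,0,0],0]])

```text
time_s: 19.38
tcp_pos: [0.6243, 0.1896, 0.0071]
ee_rot: [[-0.967, 0.257, 0.0], [0.257, 0.967, 0.0], [-0.0, 0.0, -1.0]]
wrist_force: [0.0, -0.1, 1.4]
gripper_width: 0.563
gripper_force: 30.0
```

apply_moves(moves=[[[0,0,-0.01],0],[[0,0,-0.03],0],[[0,0,-0.036],0],[[0,0,-0.036],0],[[0.01,0.002,-0.01],0]])

```text
time_s: 19.8
tcp_pos: [0.6192, 0.1949, 0.1363]
ee_rot: [[-0.967, 0.256, 0.012], [0.256, 0.967, 0.004], [-0.01, 0.007, -1.0]]
wrist_force: [1.0, 0.3, 0.6]
gripper_width: 0.569
gripper_force: 30.0
```

apply_moves(moves=[[[0.034,0.005,0],0],[[0.034,0.005,0],0],[[0.034,0.005,0],0],[[0.034,0.005,0],0],[[0.034,0.005,0],0]])

```text
time_s: 20.22
tcp_pos: [0.4554, 0.262, 0.1293]
ee_rot: [[-0.966, 0.257, 0.0], [0.257, 0.966, 0.0], [0.0, 0.0, -1.0]]
wrist_force: [-0.9, 0.3, 0.3]
gripper_width: 0.565
gripper_force: 30.0
```

apply_moves(moves=[[[0.02,0.004,0],0],[[0.004,0.001,0],0],[[0,0,0],0],[[0,0,0],0],[[0,0,0],0]])

```text
time_s: 20.63
tcp_pos: [0.4361, 0.2727, 0.1291]
ee_rot: [[-0.966, 0.257, 0.0], [0.257, 0.966, 0.0], [-0.0, 0.0, -1.0]]
wrist_force: [0.7, -0.7, 0.3]
gripper_width: 0.566
gripper_force: 30.0
```

```bash
python3 ov.py o3 t
```

```text
20.6333 [0.4361 0.2727 0.1291] 0.5655738688915809 [ 0.7 -0.7  0.3]
```

View pics/o3.png

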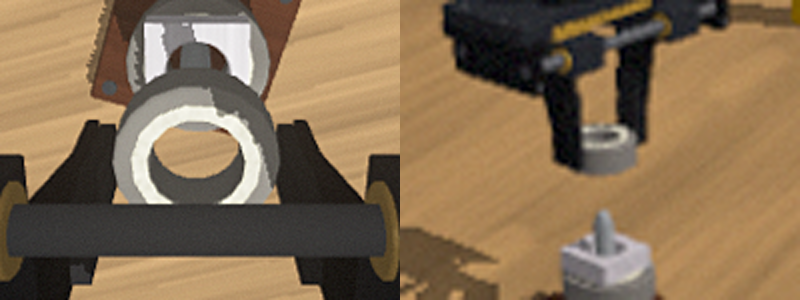

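The spacer is seated flat on the large wheel, and the small wheel is aligned with the post. I lower by 0.063.

apply_moves(moves=[[[0,0,0.01],0],[[0,0,0.015],0],[[0,0,0.015],0],[[0,0,0.01],0],[[0,0,0.006],0]])

```text
time_s: 21.15
tcp_pos: [0.4348, 0.2719, 0.071]
ee_rot: [[-0.966, 0.258, -0.002], [0.258, 0.966, -0.002], [0.002, -0.003, -1.0]]
wrist_force: [0.2, -0.5, -0.0]
gripper_width: 0.561
gripper_force: 30.0
```

apply_moves(moves=[[[0,0,0.003],0],[[0,0,0.002],0],[[0,0,0.001],0],[[0,0,0],0],[[0,0,0],0]])

```text
time_s: 21.57
tcp_pos: [0.4355, 0.2732, 0.0676]
ee_rot: [[-0.967, 0.256, 0.001], [0.256, 0.967, 0.001], [-0.001, 0.001, -1.0]]
wrist_force: [0.3, 0.2, -0.2]
gripper_width: 0.568
gripper_force: 30.0
```

apply_moves(moves=[[[0,0,0.001],0],[[0,0,0],0],[[0,0,0],0]])

```text
time_s: 21.82
tcp_pos: [0.4353, 0.273, 0.0663]
ee_rot: [[-0.967, 0.257, 0.0], [0.257, 0.967, 0.0], [-0.0, 0.0, -1.0]]
wrist_force: [-0.1, -0.0, -0.8]
gripper_width: 0.568
gripper_force: 30.0
```

apply_moves(moves=[[[0,0,0.001],0],[[0,0,0.001],0],[[0,0,0],0],[[0,0,0],0]])

```text
time_s: 22.15
tcp_pos: [0.4355, 0.2731, 0.066]
ee_rot: [[-0.967, 0.256, 0.001], [0.256, 0.967, 0.0], [-0.001, 0.0, -1.0]]
wrist_force: [-3.4, -1.4, 11.1]
gripper_width: 0.564
gripper_force: 30.0
```

apply_moves(moves=[[[0,0,0],0],[[0,0,0],0],[[0,0,0],0],[[0,0,0],0],[[0,0,0],0]], hand=0.087)

```text
time_s: 22.57
tcp_pos: [0.4352, 0.2729, 0.0638]
ee_rot: [[-0.967, 0.257, -0.0], [0.257, 0.967, -0.0], [0.0, -0.0, -1.0]]
wrist_force: [-0.4, 0.3, 0.2]
gripper_width: 0.858
gripper_force: 0.0
```

apply_moves(moves=[[[0,0,0],0],[[0,0,-0.02],0],[[0,0,-0.03],0],[[0,0,-0.036],0],[[0,0,-0.036],0]])

```text
time_s: 22.98
tcp_pos: [0.4348, 0.2724, 0.1868]
ee_rot: [[-0.967, 0.257, -0.001], [0.257, 0.967, -0.002], [0.001, -0.002, -1.0]]
wrist_force: [0.3, 0.9, 0.3]
gripper_width: 0.999
gripper_force: 0.0
```

apply_moves(moves=[[[-0.023,-0.029,0],0],[[-0.023,-0.029,0],0],[[-0.023,-0.029,0],0],[[-0.023,-0.029,0],0],[[-0.023,-0.029,0],0]])

```text
time_s: 23.4
tcp_pos: [0.5095, 0.1017, 0.1861]
ee_rot: [[-0.967, 0.256, 0.0], [0.256, 0.967, 0.0], [-0.0, 0.0, -1.0]]
wrist_force: [1.7, 0.4, 0.4]
gripper_width: 1.0
gripper_force: 0.0
```

apply_moves(moves=[[[-0.023,-0.029,0],0],[[-0.023,-0.029,0],0],[[-0.023,-0.029,0],0],[[-0.023,-0.029,0],0],[[-0.023,-0.029,0],0]])

```text
time_s: 23.82
tcp_pos: [0.5835, -0.0683, 0.1858]
ee_rot: [[-0.967, 0.257, -0.0], [0.257, 0.967, 0.0], [0.0, -0.0, -1.0]]
wrist_force: [0.6, 0.7, 0.8]
gripper_width: 0.996
gripper_force: 0.0
```

apply_moves(moves=[[[-0.023,-0.029,-0.005],0],[[-0.023,-0.029,-0.005],0],[[-0.023,-0.029,0],0],[[-0.002,-0.002,0],0],[[0,0,0],0]])

```text
time_s: 24.23
tcp_pos: [0.6289, -0.1727, 0.1947]
ee_rot: [[-0.966, 0.26, -0.002], [0.26, 0.966, 0.0], [0.002, -0.0, -1.0]]
wrist_force: [-0.9, -0.0, -0.3]
gripper_width: 0.995
gripper_force: 0.0
```

apply_moves(moves=[[[0,0,0],0],[[0,0,0],0],[[0,0,0],0]])

```text
time_s: 24.48
tcp_pos: [0.6286, -0.1693, 0.1962]
ee_rot: [[-0.967, 0.255, -0.0], [0.255, 0.967, 0.0], [0.0, 0.0, -1.0]]
wrist_force: [-1.2, 0.1, 0.8]
gripper_width: 0.997
gripper_force: 0.0
```

```bash
python3 w.py w6 flange; python3 - <<'E'
from h import *
p=imaging.capture('scene')
cv2.imwrite('pics/s1.png',np.hstack([cv2.resize(p['frame'][110:210,240:360],(400,333),interpolation=cv2.INTER_CUBIC),cv2.resize(cv2.imread('pics/w6.png')[100:300,200:440],(400,333))]))
E
```

```text
24.4833 [ 0.6286 -0.1693  0.1962] [[-0.967, 0.255, -0.0], [0.255, 0.967, 0.0], [0.0, 0.0, -1.0]] 0.9967959994828348 [-1.2  0.1  0.8]
flange 0.82 314.0 176.0 1220 [ 0.6288 -0.1762] 0.047
```

View pics/s1.png

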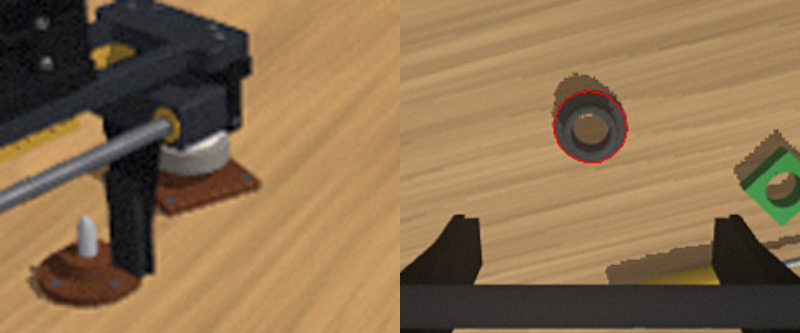

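The flange is at (590,125) in the right crop, hub up, fitted at (0.629, -0.176). I grip it by the hub just above the plate.

apply_moves(moves=[[[-0.001,-0.005,0.034],0],[[0,0,0.034],0],[[0,0,0.034],0],[[0,0,0.034],0],[[0,0,0.025],0]])

```text
time_s: 25.05
tcp_pos: [0.6272, -0.1749, 0.0325]
ee_rot: [[-0.967, 0.256, -0.003], [0.256, 0.967, 0.001], [0.003, -0.0, -1.0]]
wrist_force: [0.1, 0.6, 0.6]
gripper_width: 0.996
gripper_force: 0.0
```

apply_moves(moves=[[[0,0,0.012],0],[[0,0,0.008],0],[[0,0,0.002],0],[[0,0,0],0],[[0,0,0],0]])

```text
time_s: 25.47
tcp_pos: [0.63, -0.1758, 0.0149]
ee_rot: [[-0.967, 0.256, 0.003], [0.256, 0.967, -0.0], [-0.003, 0.0, -1.0]]
wrist_force: [0.3, -0.6, 0.5]
gripper_width: 0.998
gripper_force: 0.0
```

apply_moves(moves=[[[0,0,0],0],[[0,0,0],0],[[0,0,0],0],[[0,0,0],0],[[0,0,0],0]], hand=0.025)

```text
time_s: 25.88
tcp_pos: [0.6287, -0.1758, 0.0134]
ee_rot: [[-0.967, 0.257, 0.001], [0.257, 0.967, -0.0], [-0.001, 0.0, -1.0]]
wrist_force: [0.8, 0.3, -1.3]
gripper_width: 0.707
gripper_force: 0.0
```

apply_moves(moves=[[[0,0,0],0],[[0,0,0],0],[[0,0,0],0],[[0,0,0],0],[[0,0,0],0]])

```text
time_s: 26.3
tcp_pos: [0.6287, -0.1756, 0.013]
ee_rot: [[-0.967, 0.257, 0.0], [0.257, 0.967, 0.0], [-0.0, 0.0, -1.0]]
wrist_force: [0.4, -1.2, 0.3]
gripper_width: 0.445
gripper_force: 30.0
```

apply_moves(moves=[[[0,0,-0.01],0],[[0,0,-0.026],0],[[0,0,-0.03],0],[[0.01,0.009,-0.026],0],[[0.02,0.018,0],0]])

```text
time_s: 26.72
tcp_pos: [0.6114, -0.1439, 0.1116]
ee_rot: [[-0.966, 0.258, 0.013], [0.258, 0.966, -0.003], [-0.013, 0.001, -1.0]]
wrist_force: [1.8, 1.2, -1.6]
gripper_width: 0.446
gripper_force: 30.0
```

apply_moves(moves=[[[0.025,0.0225,0],0],[[0.025,0.0225,0],0],[[0.025,0.0225,0],0],[[0.025,0.0225,0],0],[[0.025,0.0225,0],0]])

```text
time_s: 27.13
tcp_pos: [0.5132, -0.0002, 0.1054]
ee_rot: [[-0.966, 0.257, -0.0], [0.257, 0.966, 0.0], [0.0, 0.0, -1.0]]
wrist_force: [0.0, 0.5, -2.6]
gripper_width: 0.444
gripper_force: 30.0
```

apply_moves(moves=[[[0.025,0.0225,0],0],[[0.025,0.0225,0],0],[[0.025,0.0225,0],0],[[0.015,0.0135,0],0],[[0.006,0.005,0],0]])

```text
time_s: 27.55
tcp_pos: [0.4422, 0.1082, 0.1056]
ee_rot: [[-0.967, 0.254, -0.0], [0.254, 0.967, 0.0], [0.0, 0.0, -1.0]]
wrist_force: [1.0, -0.1, -1.8]
gripper_width: 0.446
gripper_force: 30.0
```

apply_moves(moves=[[[0,0,0],0],[[0,0,0],0],[[0,0,0],0]])

```text
time_s: 27.8
tcp_pos: [0.4443, 0.1061, 0.1052]
ee_rot: [[-0.966, 0.257, 0.0], [0.257, 0.966, -0.0], [-0.0, -0.0, -1.0]]
wrist_force: [-0.0, 0.2, -1.9]
gripper_width: 0.444
gripper_force: 30.0
```

```bash
python3 ov.py o4 s
```

```text
27.8 [0.4443 0.1061 0.1052] 0.4435403874109754 [-0.   0.2 -1.9]
```

View pics/o4.png

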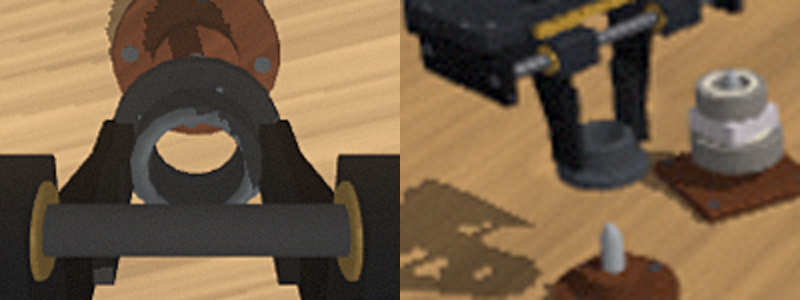

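The stack of three sits neatly on the tall spindle. The flange is level, hub up, and aligned over the short post. I lower by 0.068.

apply_moves(moves=[[[0,0,0.012],0],[[0,0,0.016],0],[[0,0,0.016],0],[[0,0,0.012],0],[[0,0,0.005],0]])

```text
time_s: 28.32
tcp_pos: [0.4433, 0.1053, 0.0424]
ee_rot: [[-0.966, 0.258, -0.003], [0.258, 0.966, -0.002], [0.002, -0.003, -1.0]]
wrist_force: [-1.2, 0.4, -1.5]
gripper_width: 0.444
gripper_force: 30.0
```

apply_moves(moves=[[[0,0,0.003],0],[[0,0,0.002],0],[[0,0,0.001],0],[[0,0,0],0],[[0,0,0],0]])

```text
time_s: 28.73
tcp_pos: [0.4443, 0.1068, 0.0386]
ee_rot: [[-0.967, 0.257, 0.001], [0.257, 0.967, 0.001], [-0.001, 0.001, -1.0]]
wrist_force: [-0.0, -0.2, -1.6]
gripper_width: 0.443
gripper_force: 30.0
```

apply_moves(moves=[[[0,0,0.001],0],[[0,0,0.001],0],[[0,0,0],0],[[0,0,0],0]])

```text
time_s: 29.07
tcp_pos: [0.4442, 0.1069, 0.0369]
ee_rot: [[-0.967, 0.256, 0.001], [0.256, 0.967, 0.0], [-0.001, 0.001, -1.0]]
wrist_force: [-0.8, 0.3, 6.7]
gripper_width: 0.446
gripper_force: 30.0
```

apply_moves(moves=[[[0,0,0],0],[[0,0,0],0],[[0,0,0],0],[[0,0,0],0],[[0,0,0],0]], hand=0.087)

```text
time_s: 29.48
tcp_pos: [0.4439, 0.1066, 0.0359]
ee_rot: [[-0.967, 0.257, -0.0], [0.257, 0.967, -0.0], [0.0, -0.0, -1.0]]
wrist_force: [-0.9, -0.2, -0.1]
gripper_width: 0.739
gripper_force: 0.0
```

apply_moves(moves=[[[0,0,0],0],[[0,0,-0.01],0],[[0,0,-0.03],0],[[0,0,-0.036],0],[[0,0,-0.036],0]])

```text
time_s: 29.9
tcp_pos: [0.4431, 0.1062, 0.1488]
ee_rot: [[-0.967, 0.257, -0.002], [0.257, 0.967, -0.001], [0.002, -0.002, -1.0]]
wrist_force: [2.1, 0.6, 0.2]
gripper_width: 0.99
gripper_force: 0.0
```

apply_moves(moves=[[[0,-0.03,-0.03],0],[[0,-0.03,-0.02],0],[[0,-0.03,0],0],[[0,-0.03,0],0],[[0,-0.03,0],0]])

```text
time_s: 30.32
tcp_pos: [0.4049, -0.0389, 0.1981]
ee_rot: [[-0.967, 0.256, 0.002], [0.256, 0.967, 0.001], [-0.001, 0.001, -1.0]]
wrist_force: [-0.4, -1.0, -0.1]
gripper_width: 1.003
gripper_force: 0.0
```

apply_moves(moves=[[[0,0,0],0],[[0,0,0],0],[[0,0,0],0]])

```text
time_s: 30.57
tcp_pos: [0.4056, -0.0378, 0.1976]
ee_rot: [[-0.966, 0.257, 0.0], [0.257, 0.966, 0.0], [-0.0, 0.0, -1.0]]
wrist_force: [0.5, -0.0, 0.8]
gripper_width: 1.001
gripper_force: 0.0
```

```bash
python3 - <<'E'
from h import *
p=imaging.capture('scene');q=imaging.capture('side')
cv2.imwrite('pics/end.png',np.hstack([cv2.resize(p['frame'][110:230,230:350],(400,400),interpolation=cv2.INTER_CUBIC),cv2.resize(q['frame'][210:310,320:420],(400,400),interpolation=cv2.INTER_CUBIC)]))
E
```

```text
(no output)
```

View pics/end.png

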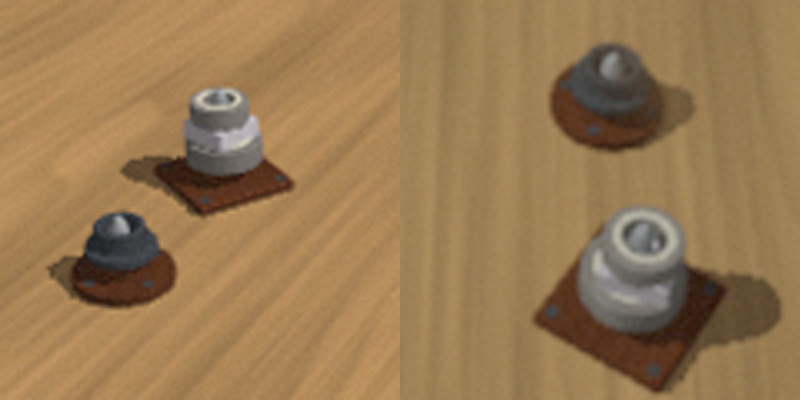

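Both views show the three-part stack flat on the tall spindle and the flange flat, hub up, on the short one. I hand in the job.

```bash
python3 -c "
from station import r
print(r.finish_job())"
```

```text
the job is handed in; nothing more can be done
None
```

The job is handed in after about 31 s of robot time, with no verdict shown: the large wheel, silver spacer and small wheel are stacked flat on the tall spindle, the flange sits flat and hub up on the short one, and I did not touch the jar, screwdriver, brush or green look-alike.

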